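# Set the test-bench air valve to its mark

### The arm

A 6-joint arm with a two-finger parallel gripper is mounted at the origin on the work surface. World frame = base frame: x ahead of the robot, y to its left, z up, the work surface at z = 0. Lengths are in mm, angles in rad, forces in N, time in s.
With the tool pointing down it reaches from about 350 to 775 mm from the base axis. Payload 7.3 kg.
Tool frame: the origin (TCP) lies midway between the tips of the shut fingers; the grasp point (between the pads) lies 19 mm behind it; z points along the fingers, x is the direction in which the jaws open and shut, and the axes are right-handed (so a half turn about z gives the same grasp; the last joint's range is limited). The gripper opens to 92 mm and grips with 3 to 60 N. Pads are 19 mm wide; open, the fingers measure 130 mm over their backs; the gripper's body (75 mm by 190 mm) begins 47 mm behind the grasp point.
Start: joints at [-1.336, 0.342, 1.524, -0, 1.275, -0.146], TCP at [195.147, -487.404, 226.741] pointing down, gripper open.
Joint ranges: [-2.53, 2.53], [-0.77, 2.02], [0.04, 2.7], [-1, 4.14], [0.28, 2.66], [-3.11, 3.11]. Speed limits (rad/s): [2.57, 2.57, 3.14, 3.14, 3.14, 3.14].

### API

Orientations are given as [roll, pitch, yaw] about the fixed x, y, z axes, in that order (R = Rz(yaw) Ry(pitch) Rx(roll)).
In Python, from plant import bot gives the robot as it stands.
- The arm moves only by the shell command python3 -m pendant 'ROWS' [OPENING]. ROWS is JSON, a list of rows, each an object with "linear": the shift along the world's x, y, z in mm, a list of three; "twist": the turn about the world's z in degrees. In form: [{"linear": [x, y, z], "twist": twist}, ...]. A call has 1 to 20 rows; each row is the pose to reach, as a shift and turn from the pose commanded when the call began; what a row does not reach only later rows make up. A row lasts 1/8 s, in which the tool goes at most 62.5 mm and 10.7 degrees, less where a joint would pass 70% of its speed; a pose out of reach is approached as far as the arm can. A call with a gripper value outside its range is refused whole. OPENING is the closure in counts, from 0 (fully open) to 255 (shut), set as the call begins (- or left out, the last holds). The fingers move at their own pace and stop on an object; the grip force is fixed at half the most. Time passes only in rows, so rows that repeat a pose let the fingers close. It gives the time, the measured TCP pose, the force and the opening at its end, in the units of the state.
- bot.get_obs(): the state, without advancing time (a new reading comes with each control period).
- bot.capture(name): name is "scene" or "top" or "wrist"; returns a dict with "frame" (384x512x3 uint8, blue, green, red), "z_map" (384x512 float32, mm along the optical axis (not along the pixel's ray), 0 where there is no reading), "fx", "fy", "cx", "cy" (pixels), "rvec" (rotation vector, rad) and "tvec" (3), from world to camera coordinates, as OpenCV has them. Camera axes: x right, y down, z forward; pixel columns grow to the right and rows downward; lengths in mm; the calibration is good to about 2 mm. A picture is of the moment at which its call begins.
- bot.close_job(): hands the job in, once; it reports no verdict.
The state is a dict: "time": time; "joint_positions": joint angles; "dq": joint speeds; "tau": joint torques, N m; "tool_pos": TCP position; "tcp_rot": TCP orientation; "contact_force": force on the tool from outside, world axes, zero at the start; "moment": the same for the moment, N m; "grip_width": finger opening in mm.
Only numpy, scipy, OpenCV 4.12 (cv2) and the standard library are available. Lean on these libraries where they do the work, as an engineer would, in place of code of your own. Each camera call takes 0.05 s, during which the arm holds its last target. There are 200 camera calls.

### The job

Set the air flow for the leak test: turn the handle of the yellow-handled valve until its black nose points at the green mark on the valve's own dial, and let go of it there. Leave the red-handled valve as it is.

Things in the scene. Friction and masses are not known exactly. Their poses are not given: they have to be found in the camera images.
- yellow_grip (a point): On the axis of the yellow valve's handle, half-way up its bar, 90 mm above the bench. Bar: yellow, upright sides, 14 mm wide, 24 mm high, from 30 mm behind the axis to 36 mm ahead; a black nose goes on to 51 mm. x runs along the bar to the nose, z up. Bar underside 15 mm above a white dial, 112 mm across; beside it nothing is higher than the dial. Fixed brass valve, on the left or the right.
- yellow (a joint): Angle (rad) of the yellow handle about the vertical, growing anticlockwise seen from above: 0 shut (a stop), 1.57 fully open, stop at 1.65. It starts at 0 to 0.45. Stiff stem: takes about 0.1 N m to turn and stays where it is left.
- yellow_green (a point): Green mark on the yellow valve's white dial: flat radial tab 28 mm long, 9 mm wide, its outer end 10 mm beyond the rim. This point is 60 mm from the handle's axis and 25 mm below yellow_grip; its x axis points radially outward: the wanted direction of the black nose. It lies 23 to 80 degrees anticlockwise of where the nose starts.
- red_tip (a point): End of the black nose of the red valve's handle, 51 mm from that handle's axis, half-way up the bar, 90 mm above the bench; x points outward along the bar. Same kind of valve, with a red bar and its own dial and green mark. To be left alone.

How it is judged:
By the outcome, as a careful person would: the job done as asked, in the order asked, and still so for the second after the job is handed in, with the robot touching nothing.
It also fails if it takes over 32 s, if anything falls off the work surface, if the arm or the gripper's body presses on something with over 40 N, if the wrist force passes 120 N, or if a joint passes its speed limit or range.

## Working session

There is one attempt and no reset: what is moved stays moved. The work goes in short steps, Python scripts to look and compute and a shell command to move; the robot and the scene stay as the last step left them, time stands still between calls to the robot, and variables do not carry over. Pictures are saved under pics/ and viewed, about 8 in all and at most 12, crops included, and the job is handed in when it is done.

```bash
mkdir -p pics
cat > h.py <<'E'
import cv2,numpy as np,pickle
from plant import bot
def cap(n,f):
    c=bot.capture(n); cv2.imwrite(f'pics/{f}.png',c['frame']); pickle.dump(c,open(f'pics/{f}.pkl','wb')); return c
def world(c,u,v,z=None):
    R,_=cv2.Rodrigues(np.array(c['rvec'],float)); t=np.array(c['tvec'],float).ravel()
    r=np.array([(u-c['cx'])/c['fx'],(v-c['cy'])/c['fy'],1.])
    o=-R.T@t; d=R.T@r
    s=(z-o[2])/d[2] if z is not None else c['z_map'][int(round(v)),int(round(u))]
    return o+s*d
E
python3 - <<'E'
from h import *
c=cap('top','top1'); s=cap('scene','scene1')
cv2.imwrite('pics/both.png',cv2.resize(np.hstack([c['frame'],s['frame']]),(800,300)))
o=bot.get_obs();print(o['time'],o['tool_pos'],o['tcp_rot'],o['grip_width'])
E
```

```text
0.1 [ 195.05291019 -487.02925516  226.09434078] [-3.14137140e+00  1.41491269e-03 -1.19001246e+00] 91.60267490077582
```

View pics/top1.png

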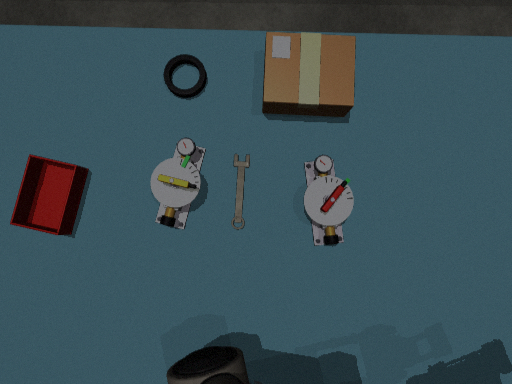

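The yellow valve is at about (176,183), with its nose to the right and its green mark near (186,160). The red valve is at (329,200). I'll enlarge the yellow one.

Run:
```python
from h import *
c=pickle.load(open('pics/top1.pkl','rb'))
cv2.imwrite('pics/crop1.png',cv2.resize(c['frame'][135:235,135:215],(640,800)[:2],interpolation=cv2.INTER_CUBIC)[:600])
for u,v in [(176,182),(165,195),(185,160)]: print(world(c,u,v))
hsv=cv2.cvtColor(c['frame'],cv2.COLOR_BGR2HSV)
def cen(lo,hi,z):
    m=cv2.inRange(hsv,lo,hi); m[:, :140]=0; m[:,215:]=0; m[:140]=0;m[235:]=0
    ys,xs=np.nonzero(m); print(len(xs),xs.mean(),ys.mean(),world(c,xs.mean(),ys.mean(),z)); return xs,ys
xs,ys=cen((22,120,90),(35,255,255),102)
P=np.array([world(c,a,b,102)[:2] for a,b in zip(xs,ys)]);w,V=np.linalg.eigh(np.cov(P.T));print(V[:,1],np.degrees(np.arctan2(V[1,1],V[0,1])))
cen((45,100,60),(80,255,255),65)
```

```text
[555.54504829 141.29212767 101.37076102]
[530.06276852 172.60311429  63.39133212]
[608.62232299 130.56093836  65.69522068]
175 172.69714285714286 182.34285714285716 [554.62219172 148.09305031 102.        ]
[-0.90024272 -0.43538838] -154.1899902268315
56 185.28571428571428 160.89285714285714 [606.74488004 129.99461023  65.        ]
```

View pics/crop1.png

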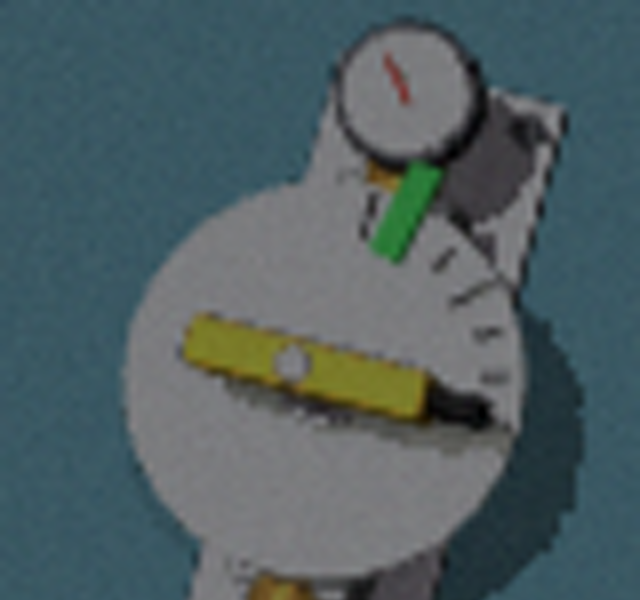

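Run:
```python
from h import *
c=pickle.load(open('pics/top1.pkl','rb'))
f=lambda x,y,z:world(c,135+x/8-.44,135+y/8-.44,z)[:2]
ang=lambda d:np.degrees(np.arctan2(d[1],d[0]))
a=f(292,363,104);dc=f(325,380,65);n=f(488,410,97);t=f(190,338,102);go=f(425,168,65);gi=f(388,258,65)
print('axis',a,dc,'nose',n,ang(n-a),ang(n-t),np.hypot(*(n-a)))
for k in(a,dc):print('green',ang((go+gi)/2-k),np.hypot(*((go+gi)/2-k)))
print(ang(go-gi)); print(f(390,240,65),f(405,90,0), world(c,185.5,145))
```

```text
axis [559.45462084 151.26970672] [559.06074958 150.77931686] nose [548.63621992 100.46734758] -102.02160777052141 -102.35174892586855 51.94148142105403
green -24.736111090382902 51.367357573681666
green -24.057527497865596 51.523504035828644
-20.387279843412355
[598.44318885 134.10923129] [653.71757409 143.64809614] [643.34336691 131.44529405  60.86279427]
```

Axis is at about (559,151), nose at −102°, green mark at about −24°, so the turn is about +78°. I'll move above the valve with the jaws across the bar (yaw −12°).

```bash
python3 -m pendant '[{"linear":[8,15,0],"twist":1},{"linear":[25,45,0],"twist":4},{"linear":[50,88,0],"twist":8},{"linear":[77,135,0],"twist":12},{"linear":[105,184,0],"twist":16},{"linear":[133,233,0],"twist":20},{"linear":[161,282,0],"twist":25},{"linear":[189,331,0],"twist":29},{"linear":[217,380,0],"twist":33},{"linear":[245,429,0],"twist":38},{"linear":[273,478,-5],"twist":42},{"linear":[301,527,-12],"twist":46},{"linear":[325,570,-22],"twist":50},{"linear":[345,605,-32],"twist":53},{"linear":[357,627,-40],"twist":55},{"linear":[364,638,-46],"twist":56},{"linear":[364,638,-46],"twist":56},{"linear":[364,638,-46],"twist":56}]'
python3 - <<'E'
from h import *
c=cap('wrist','w1'); cv2.imwrite('pics/w1b.png',cv2.resize(c['frame'],(800,600)))
cap('top','top2')
E
```

```text
time: 2.35
tool_pos: [558.9, 149.6, 181.1]
tcp_rot: [3.141, -0.0, -0.214]
contact_force: [0.6, -0.5, -0.2]
grip_width: 92.0
```

View pics/w1b.png

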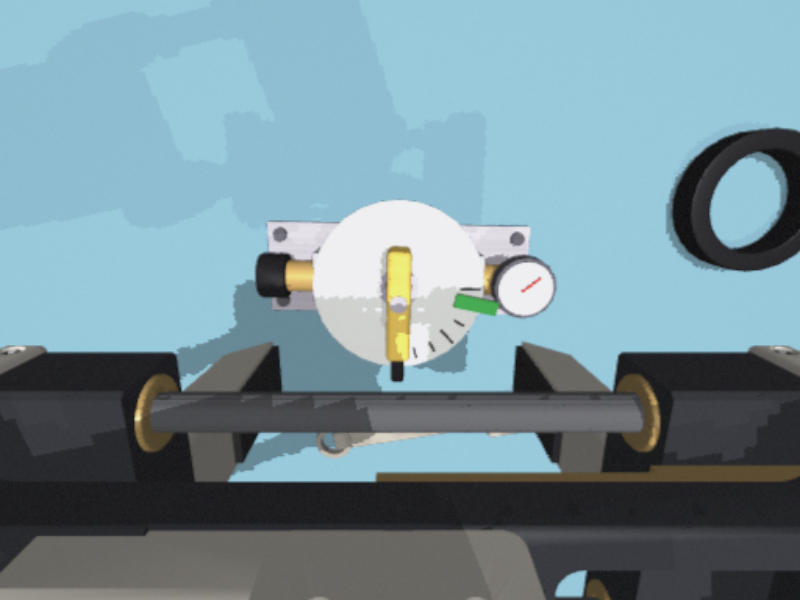

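The wrist view is clear: axis cap (399,304), nose end (397,380), bar tail (400,248), green tab (456,300)–(497,309). I'll enlarge the dial to measure it.

Run:
```python
from h import *
c=pickle.load(open('pics/w1.pkl','rb'))
cv2.imwrite('pics/w1c.png',cv2.resize(c['frame'][122:250,190:360],None,fx=4.5,fy=4.5,interpolation=cv2.INTER_CUBIC))
hsv=cv2.cvtColor(c['frame'],cv2.COLOR_BGR2HSV)
m=cv2.inRange(hsv,(45,100,60),(80,255,255)); ys,xs=np.nonzero(m)
P=np.array([world(c,a,b,65)[:2] for a,b in zip(xs,ys)],np.float32);r=cv2.minAreaRect(P);print('green',len(P),P.mean(0),r)
```

```text
green 231 [607.63    129.39168] ((607.462646484375, 129.3016815185547), (9.191495895385742, 27.899112701416016), 66.08807373046875)
```

View pics/w1c.png

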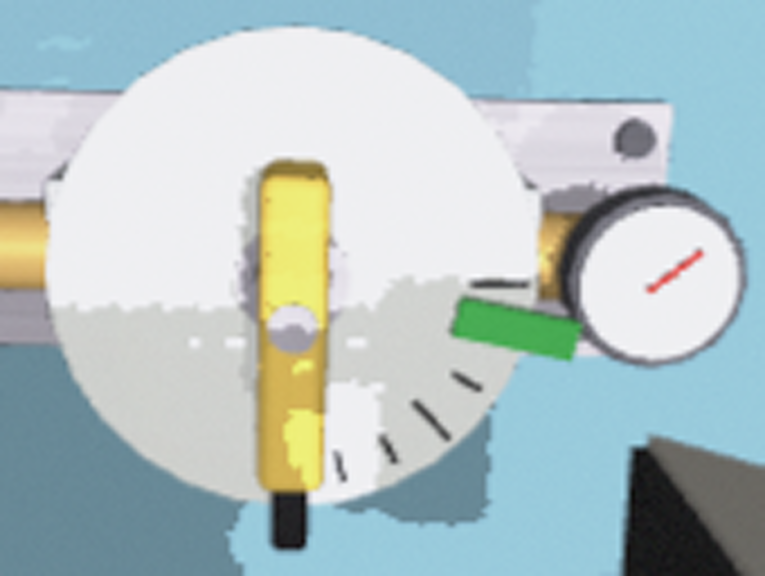

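Run:
```python
from h import *
c=pickle.load(open('pics/w1.pkl','rb'))
f=lambda x,y,z:world(c,190+x/4.5-.4,122+y/4.5-.4,z)[:2]
ang=lambda d:np.degrees(np.arctan2(d[1],d[0]))
a=f(293,326,104);dc=f(293,266,63);e=f(290.5,488,102);t=f(296.5,166,102)
n=f(289,547,90)
print(a,dc,e,t,n,ang(e-t),ang(n-a),np.hypot(*(e-t)),t+30/66*(e-t))
for k in(a,dc):d=np.array([607.5,129.3])-k;print(ang(d),np.hypot(*d))
```

```text
[559.98984082 152.32339736] [560.57702747 154.40892008] [552.00540194 117.91729362] [567.29102549 182.78654648] [547.60818453  99.17496347] -103.25915654941662 -103.11393623745248 66.64585699730468 [560.34301479 153.30052245]
-25.85480317919668 52.79481084176592
-28.151650871408055 53.21863600823268
```

```bash
python3 -m pendant '[{"linear":[0,0,-10],"twist":0},{"linear":[1,1,-30],"twist":-0.5},{"linear":[1,1,-55],"twist":-0.5},{"linear":[1,1,-78],"twist":-0.5},{"linear":[1,1,-95],"twist":-0.5},{"linear":[1,1,-104],"twist":-0.5},{"linear":[1,1,-104],"twist":-0.5},{"linear":[1,1,-104],"twist":-0.5}]' && python3 -m pendant '[{"linear":[0,0,0],"twist":0},{"linear":[0,0,0],"twist":0},{"linear":[0,0,0],"twist":0},{"linear":[0,0,0],"twist":0},{"linear":[0,0,0],"twist":0},{"linear":[0,0,0],"twist":0},{"linear":[0,0,0],"twist":0},{"linear":[0,0,0],"twist":0}]' 255; python3 -c "
from h import *
print(bot.get_obs()['moment'])"
```

```text
time: 3.45
tool_pos: [560.6, 151.6, 77.4]
tcp_rot: [-3.141, -0.001, -0.221]
contact_force: [-0.4, 1.1, 0.0]
grip_width: 91.6
time: 4.45
tool_pos: [560.2, 151.6, 76.7]
tcp_rot: [-3.142, -0.0, -0.221]
contact_force: [0.5, -0.8, -0.9]
grip_width: 16.4
[-0.07869182 -0.16260168 -0.01283238]
```

```bash
python3 -m pendant '[{"linear":[0,0,0],"twist":0},{"linear":[0,0,0],"twist":0},{"linear":[0,0,0],"twist":0}]'; python3 -m pendant '[{"linear":[0,0,0],"twist":3},{"linear":[0,0,0],"twist":8},{"linear":[0,0,0],"twist":14},{"linear":[0,0,0],"twist":20},{"linear":[0,0,0],"twist":20},{"linear":[0,0,0],"twist":20}]';python3 -c "
from h import *
print(bot.get_obs()['moment'])"
```

```text
time: 4.82
tool_pos: [560.2, 151.6, 76.7]
tcp_rot: [3.142, -0.0, -0.221]
contact_force: [0.3, -0.3, 0.5]
grip_width: 15.0
time: 5.58
tool_pos: [560.3, 151.6, 76.7]
tcp_rot: [3.142, -0.0, 0.126]
contact_force: [1.7, -0.4, -1.0]
grip_width: 14.8
[-0.03268044 -0.30249389 -0.08244988]
```

```bash
python3 -m pendant '[{"linear":[0,0,0],"twist":3},{"linear":[0,0,0],"twist":9},{"linear":[0,0,0],"twist":16},{"linear":[0,0,0],"twist":24},{"linear":[0,0,0],"twist":32},{"linear":[0,0,0],"twist":40},{"linear":[0,0,0],"twist":47},{"linear":[0,0,0],"twist":53},{"linear":[0,0,0],"twist":57},{"linear":[0,0,0],"twist":57},{"linear":[0,0,0],"twist":57}]';python3 - <<'E'
from h import *
print(bot.get_obs()['moment'])
c=cap('wrist','w2'); cv2.imwrite('pics/w2b.png',cv2.resize(c['frame'],(800,600)))
E
```

```text
time: 6.95
tool_pos: [560.6, 151.8, 76.8]
tcp_rot: [3.141, -0.001, 1.121]
contact_force: [3.9, 1.8, -3.5]
grip_width: 14.7
[ 0.33374933 -0.80824364 -0.07688091]
```

View pics/w2b.png

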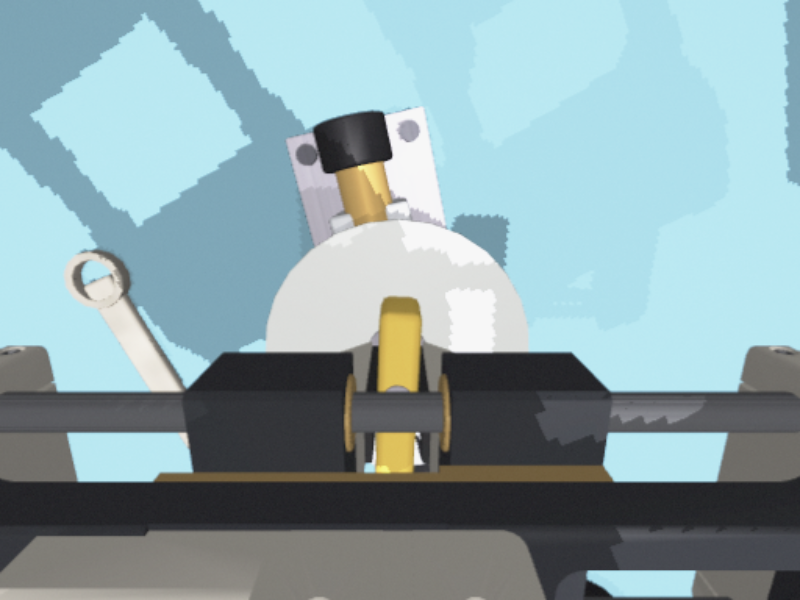

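The bar sits squarely in the jaws (398,380) but the gripper hides the mark. I'll release, rise and check.

```bash
python3 -m pendant '[{"linear":[0,0,0],"twist":0},{"linear":[0,0,0],"twist":0},{"linear":[0,0,0],"twist":0},{"linear":[0,0,0],"twist":0},{"linear":[0,0,0],"twist":0},{"linear":[0,0,0],"twist":0},{"linear":[0,0,10],"twist":0},{"linear":[0,0,35],"twist":0},{"linear":[0,0,65],"twist":0},{"linear":[0,0,90],"twist":0},{"linear":[0,0,104],"twist":0},{"linear":[0,0,104],"twist":0},{"linear":[0,0,104],"twist":0}]' 0;python3 - <<'E'
from h import *
c=cap('wrist','w3'); cv2.imwrite('pics/w3c.png',cv2.resize(c['frame'][110:270,180:350],None,fx=3.7,fy=3.7,interpolation=cv2.INTER_CUBIC))
hsv=cv2.cvtColor(c['frame'],cv2.COLOR_BGR2HSV)
m=cv2.inRange(hsv,(45,100,60),(80,255,255)); ys,xs=np.nonzero(m)
P=np.array([world(c,a,b,65)[:2] for a,b in zip(xs,ys)],np.float32);r=cv2.minAreaRect(P);print('green',len(P),P.mean(0),r)
E
```

```text
time: 8.62
tool_pos: [559.6, 151.5, 179.8]
tcp_rot: [-3.14, 0.001, 1.123]
contact_force: [-0.5, 0.9, 1.0]
grip_width: 91.7
green 48 [616.109   129.25468] ((615.8180541992188, 129.56680297851562), (4.210942268371582, 14.313612937927246), 59.68278884887695)
```

View pics/w3c.png

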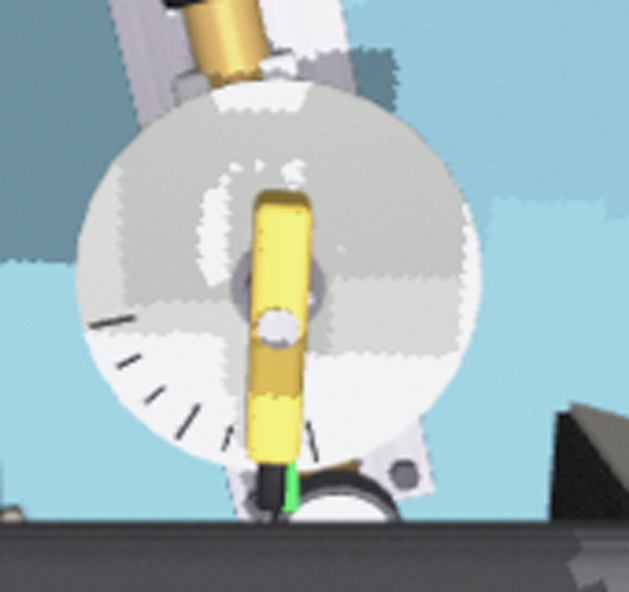

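The nose (270,490) covers the left part of the green mark (291,490), so it is slightly short. I'll measure by how much.

```bash
python3 - <<'E'
from h import *
c=pickle.load(open('pics/w3.pkl','rb'))
f=lambda x,y,z:world(c,180+x/3.7-.36,110+y/3.7-.36,z)[:2]
ang=lambda d:np.degrees(np.arctan2(d[1],d[0]))
e=f(273,463,102);t=f(284,197,102);a=f(278,327,104);n=f(270,508,97)
print(ang(e-t),np.hypot(*(e-t)),a,ang(n-a), t+30/66*(e-t))
g=f(300,500,65);print('green right edge',ang(g-a),g, ang(g-a)-np.degrees(np.arcsin(4.5/np.hypot(*(g-a)))))
E
python3 -m pendant '[{"linear":[0,0,0],"twist":-8},{"linear":[-15,20,20],"twist":-18},{"linear":[-40,50,45],"twist":-28},{"linear":[-60,70,60],"twist":-38},{"linear":[-60,70,60],"twist":-48},{"linear":[-60,70,60],"twist":-58},{"linear":[-60,70,60],"twist":-66},{"linear":[-60,70,60],"twist":-66},{"linear":[-60,70,60],"twist":-66}]'
python3 - <<'E'
from h import *
c=cap('wrist','w4'); cv2.imwrite('pics/w4b.png',cv2.resize(c['frame'],(800,600)))
E
```

```text
-27.914820503052 67.17827025791014 [559.56467166 152.06325928] -27.962526320635263 [559.22910839 152.4426304 ]
green right edge -19.933940929545116 [620.75870176 129.87032042] -23.89800216276975
time: 9.8
tool_pos: [500.0, 221.5, 240.2]
tcp_rot: [3.141, 0.001, -0.027]
contact_force: [0.6, -0.2, -0.4]
grip_width: 92.0
```

View pics/w4b.png

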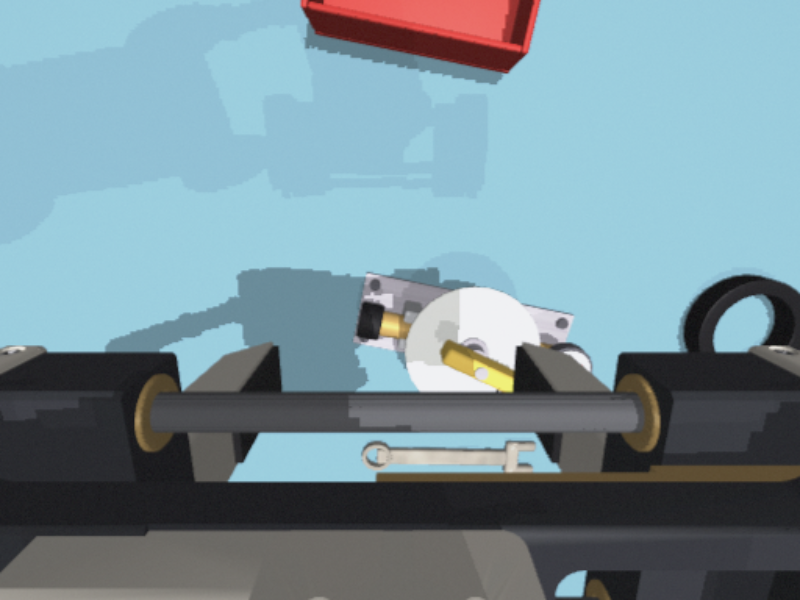

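The finger occludes the nose, because the camera looks toward +y of the tool. I'll shift to the −y side.

```bash
python3 -m pendant '[{"linear":[10,-20,0],"twist":0},{"linear":[30,-60,0],"twist":0},{"linear":[55,-105,-10],"twist":-3},{"linear":[70,-130,-30],"twist":-8},{"linear":[70,-130,-40],"twist":-10},{"linear":[70,-130,-40],"twist":-10},{"linear":[70,-130,-40],"twist":-10}]'
python3 - <<'E'
from h import *
c=cap('wrist','w5'); cv2.imwrite('pics/w5b.png',cv2.resize(c['frame'][80:240,165:365],None,fx=3.7,fy=3.7,interpolation=cv2.INTER_CUBIC))
hsv=cv2.cvtColor(c['frame'],cv2.COLOR_BGR2HSV)
m=cv2.inRange(hsv,(45,100,60),(80,255,255)); ys,xs=np.nonzero(m)
P=np.array([world(c,a,b,65)[:2] for a,b in zip(xs,ys)],np.float32);r=cv2.minAreaRect(P);print('green',len(P),P.mean(0),r)
E
```

```text
time: 10.72
tool_pos: [570.0, 92.7, 201.5]
tcp_rot: [-3.141, -0.001, -0.201]
contact_force: [0.0, -0.2, 0.9]
grip_width: 91.8
green 179 [610.0848  129.73566] ((608.1832275390625, 130.1672821044922), (9.271382331848145, 28.37186050415039), 64.58873748779297)
```

View pics/w5b.png

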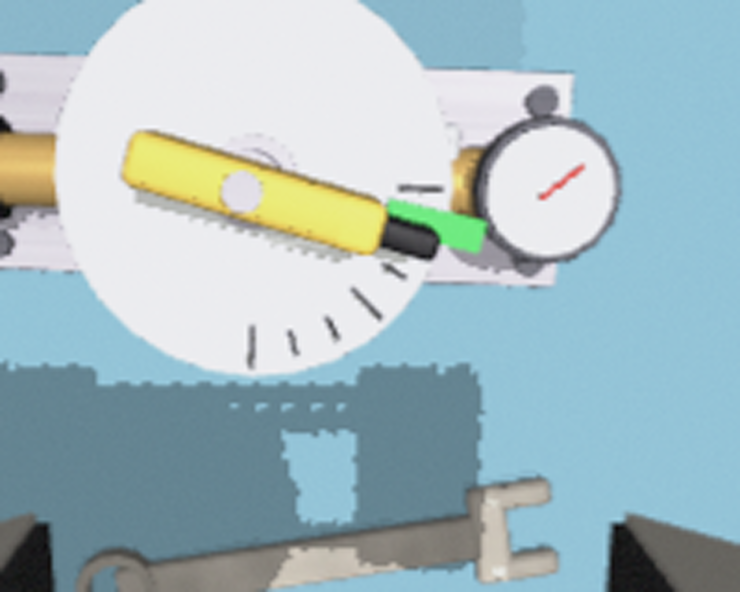

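Run:
```python
from h import *
c=pickle.load(open('pics/w5.pkl','rb'))
f=lambda x,y,z:world(c,165+x/3.7-.36,80+y/3.7-.36,z)[:2]
ang=lambda d:np.degrees(np.arctan2(d[1],d[0]))
print('bar edges',ang(f(375,199,102)-f(155,132,102)),ang(f(355,246,102)-f(135,183,102)))
a=f(241,191,104);n=f(437,244,96);print(a,'nose',ang(n-a),np.hypot(*(n-a)))
o=f(480,237,65);print('green end',o,ang(o-a),np.hypot(*(o-a)),'edge',ang(f(484,220,65)-f(395,201,65)))
hsv=cv2.cvtColor(c['frame'],cv2.COLOR_BGR2HSV)
m=cv2.inRange(hsv,(20,110,120),(35,255,255)); m[:,:195]=0;m[:,272]=0;m[:110]=0;m[155:]=0
ys,xs=np.nonzero(m);P=np.array([world(c,p,q,102)[:2] for p,q in zip(xs,ys)],np.float32);print(len(P),cv2.minAreaRect(P))
```

```text
bar edges -28.157571355783 -27.42543517755303
[559.68671924 152.09559293] nose -27.24363902791778 50.93589926185705
green end [619.74132164 124.17256181] -24.93657712643277 66.2287772548393 edge -23.367412697950748
990 ((572.0958251953125, 148.02679443359375), (25.660615921020508, 84.17327880859375), 75.10124206542969)
```

Nose at about −27.6°, green at about −24.7°, so 3° short. I'll re-grip at yaw 62.3° and turn a bit further.

```bash
python3 -m pendant '[{"linear":[-2,15,0],"twist":6},{"linear":[-5,35,0],"twist":15},{"linear":[-8,50,0],"twist":25},{"linear":[-10,60,0],"twist":35},{"linear":[-10,60,0],"twist":45},{"linear":[-10,60,0],"twist":55},{"linear":[-10,60,0],"twist":64},{"linear":[-10,60,0],"twist":71},{"linear":[-10,60,-10],"twist":74},{"linear":[-10,60,-30],"twist":74},{"linear":[-10,60,-60],"twist":74},{"linear":[-10,60,-90],"twist":74},{"linear":[-10,60,-112],"twist":74},{"linear":[-10,60,-124],"twist":74},{"linear":[-10,60,-124],"twist":74}]'
python3 -m pendant '[{"linear":[0,0,0],"twist":0},{"linear":[0,0,0],"twist":0},{"linear":[0,0,0],"twist":0},{"linear":[0,0,0],"twist":0},{"linear":[0,0,0],"twist":0},{"linear":[0,0,0],"twist":0},{"linear":[0,0,0],"twist":0},{"linear":[0,0,0],"twist":0},{"linear":[0,0,0],"twist":0},{"linear":[0,0,0],"twist":0},{"linear":[0,0,0],"twist":0},{"linear":[0,0,0],"twist":0},{"linear":[0,0,0],"twist":1},{"linear":[0,0,0],"twist":2},{"linear":[0,0,0],"twist":3},{"linear":[0,0,0],"twist":4},{"linear":[0,0,0],"twist":4},{"linear":[0,0,0],"twist":4},{"linear":[0,0,0],"twist":4}]' 255
python3 -c "
from h import *
print(bot.get_obs()['moment'])"
```

```text
time: 12.65
tool_pos: [559.9, 152.0, 76.7]
tcp_rot: [-3.141, 0.0, 1.089]
contact_force: [0.1, -0.4, -0.0]
grip_width: 92.1
time: 15.02
tool_pos: [560.3, 151.9, 76.8]
tcp_rot: [3.141, -0.001, 1.158]
contact_force: [3.1, 4.8, -1.4]
grip_width: 14.6
[ 0.83144165 -0.52440208 -0.06579233]
```

Release, rise, and go to the same viewing pose.

```bash
python3 -m pendant '[{"linear":[0,0,0],"twist":0},{"linear":[0,0,0],"twist":0},{"linear":[0,0,0],"twist":0},{"linear":[0,0,0],"twist":0},{"linear":[0,0,0],"twist":0},{"linear":[0,0,0],"twist":0},{"linear":[0,0,10],"twist":0},{"linear":[0,0,35],"twist":0},{"linear":[0,0,65],"twist":0},{"linear":[0,0,95],"twist":0},{"linear":[0,0,115],"twist":-6},{"linear":[0,0,124],"twist":-15},{"linear":[2,-10,124],"twist":-25},{"linear":[5,-25,124],"twist":-35},{"linear":[8,-42,124],"twist":-45},{"linear":[10,-60,124],"twist":-55},{"linear":[10,-60,124],"twist":-65},{"linear":[10,-60,124],"twist":-74},{"linear":[10,-60,124],"twist":-78},{"linear":[10,-60,124],"twist":-78}]' 0
python3 - <<'E'
from h import *
c=cap('wrist','w6'); cv2.imwrite('pics/w6b.png',cv2.resize(c['frame'][80:240,165:365],None,fx=3.7,fy=3.7,interpolation=cv2.INTER_CUBIC))
E
```

```text
time: 17.52
tool_pos: [570.2, 91.6, 201.4]
tcp_rot: [-3.141, -0.001, -0.203]
contact_force: [-0.6, 0.5, -0.3]
grip_width: 91.9
```

View pics/w6b.png

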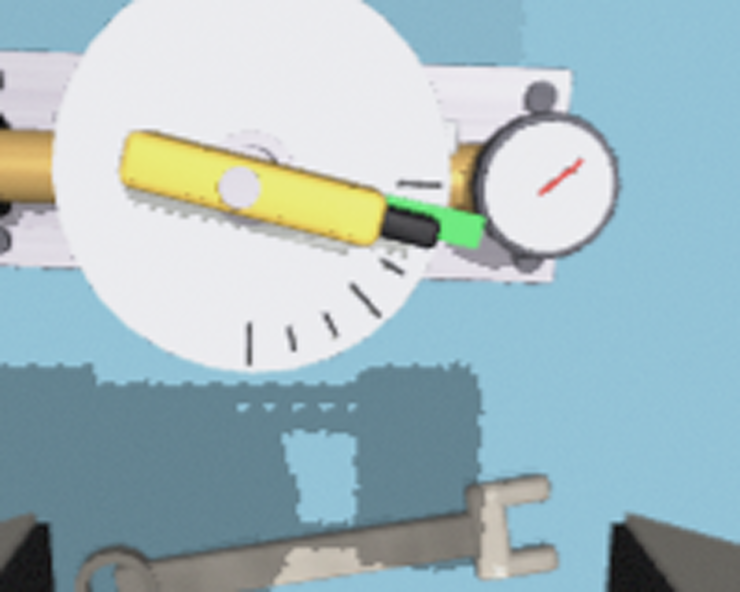

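Run:
```python
from h import *
ang=lambda d:np.degrees(np.arctan2(d[1],d[0]))
for nm in('w5','w6'):
    c=pickle.load(open(f'pics/{nm}.pkl','rb'))
    f=lambda x,y,z:world(c,165+x/3.7-.36,80+y/3.7-.36,z)[:2]
    hsv=cv2.cvtColor(c['frame'],cv2.COLOR_BGR2HSV)
    m=cv2.inRange(hsv,(20,110,60),(34,255,255)); m[:,:196]=0;m[:,272:]=0;m[:112]=0;m[150:]=0
    ys,xs=np.nonzero(m);P=np.array([world(c,p,q,102)[:2] for p,q in zip(xs,ys)],np.float32)
    w,V=np.linalg.eigh(np.cov(P.T));v=V[:,1];v=v*np.sign(v[0]);print(nm,len(P),'pca',ang(v),cv2.minAreaRect(P))
    g=cv2.inRange(hsv,(45,100,60),(80,255,255));ys,xs=np.nonzero(g);P=np.array([world(c,p,q,65)[:2] for p,q in zip(xs,ys)],np.float32);print('green',len(P),cv2.minAreaRect(P))
a=f(239,187,104);n=f(437,233,96);o=f(478,232,65)
print(a,'nose',ang(n-a),'green end',ang(o-a),'edges',ang(f(375,190,102)-f(155,132,102)),ang(f(355,241,102)-f(135,183,102)))
```

```text
w5 971 pca -28.085384239792496 ((563.1212768554688, 150.6178436279297), (13.781929969787598, 65.32046508789062), 61.917503356933594)
green 179 ((608.1832275390625, 130.1672821044922), (9.271382331848145, 28.37186050415039), 64.58873748779297)
w6 974 pca -25.659714236568405 ((563.177001953125, 150.7821044921875), (13.831585884094238, 65.35617065429688), 64.17447662353516)
green 152 ((607.933349609375, 129.74122619628906), (9.313355445861816, 27.465017318725586), 67.16122436523438)
[559.72933423 151.98709951] nose -25.258942677262446 green end -24.708471531174332 edges -26.113546658308415 -26.31716634133438
```

Run:
```python
from h import *
from scipy.optimize import least_squares
ang=lambda d:np.degrees(np.arctan2(d[1],d[0]))
for nm in('w1','w6'):
    c=pickle.load(open(f'pics/{nm}.pkl','rb')); h=cv2.cvtColor(c['frame'],cv2.COLOR_BGR2HSV)
    g=cv2.inRange(h,(45,100,60),(80,255,255));ys,xs=np.nonzero(g);P=np.array([world(c,p,q,65)[:2] for p,q in zip(xs,ys)])
    w,V=np.linalg.eigh(np.cov(P.T));v=V[:,1]*np.sign(V[0,1]); gc=P.mean(0)
    # rim: along rays from approx centre in world, last white pixel
    R,_=cv2.Rodrigues(np.array(c['rvec'],float))
    Q=[]
    for t in np.radians(np.arange(0,360,3)):
        r=np.arange(48,64,.2);W=np.c_[560.3+r*np.cos(t),152.5+r*np.sin(t),np.full(len(r),64.)]
        p=cv2.projectPoints(W,np.array(c['rvec'],float),np.array(c['tvec'],float),np.array([[c['fx'],0,c['cx']],[0,c['fy'],c['cy']],[0,0,1.]]),None)[0].reshape(-1,1,2).astype(np.float32)
        if p.min()<0 or p[...,1].max()>225: continue
        s=cv2.remap(h[...,1],p,None,cv2.INTER_LINEAR).ravel().astype(float)
        k=np.argmax(np.diff(s));
        if s[0]<25 and s[min(k+6,len(s)-1)]>60: Q.append(W[k,:2])
    Q=np.array(Q);s=least_squares(lambda x:np.hypot(*(Q-x[:2]).T)-x[2],[560,152,56],loss='soft_l1',f_scale=.5).x
    print(nm,len(Q),s,'green pca',len(P),ang(v),'radial',ang(gc-s[:2]),np.hypot(*(gc-s[:2])))
```

```text
w1 64 [559.80704629 151.80056195  55.94263338] green pca 231 -24.54184381082079 radial -25.10692371472868 52.81268876397584
w6 88 [559.77757321 151.95281431  55.83695247] green pca 152 -32.638333101121916 radial -23.740765970665162 56.448343954266775
```

```bash
python3 -c "
from plant import bot
print(bot.close_job())"
```

```text
the job is handed in; nothing more can be done
None
```

I turned the yellow handle about 77° anticlockwise until its black nose pointed at the green mark, and released it. I then backed the arm off to 200 mm above the bench and handed the job in at about 17.6 s. No verdict was reported.

- **First turn:** it stopped about 3° short when I checked. I gripped the handle again and corrected it.
- **Last check:** after the final release, the wrist picture put the bar at about −25.7° (individual readings −25.3° to −26.3°). The best estimate for the green mark is −25.0°, so the error is about 1° or less.
- **Where readings disagreed:** good estimates of the mark ranged from −23.9° to −25.5°. In the final pictures the nose partly hid the tab, so the mark's direction fitted there was unreliable (up to −32.6°). I used the clear earlier picture for the mark instead.
- **Forces and red valve:** contact forces stayed at or below about 6 N at every check. The arm never worked near the red valve, but I did not take another picture of it afterwards.

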